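Ready the rivet and present the heavier snap

ROBOT

A 6-joint arm with a two-finger parallel gripper is mounted at the origin on the work surface. World frame = base frame: x ahead of the robot, y to its left, z up, the work surface at z = 0. Lengths are in mm, angles in degrees, forces in N, time in s.
With the tool pointing down it reaches from about 300 to 850 mm from the base axis. Payload 4.2 kg.
Tool frame: the origin (TCP) lies between the finger pads; the fingertips stand 22 mm ahead of it and the grasp point (between the pads) lies 3 mm ahead of it; z points along the fingers, y is the direction in which the jaws open and shut (so a half turn about z gives the same grasp; the last joint's range is limited). The gripper opens to 91 mm and grips with 3 to 60 N. Pads are 32 mm wide; open, the fingers measure 118 mm over their backs; the gripper's body (76 mm by 178 mm) begins 60 mm behind the grasp point.
Start: joints at [-1.146, 18.312, 89.639, -0, 72.044, -1.146], TCP at [575.014, 0, 235.976] pointing down, gripper open.
Joint ranges: [-177.97, 177.97], [-48.28, 115.42], [12.27, 149.76], [-77.06, 257.06], [2.81, 150.46], [-146.56, 146.56]. Speed limits (degrees/s): [147.25, 147.25, 180, 180, 180, 180].

INTERFACE

Orientations are given as [roll, pitch, yaw] about the fixed x, y, z axes, in that order (R = Rz(yaw) Ry(pitch) Rx(roll)).
In Python, from workcell import telemetry, cams, env gives the robot as it stands.
- The arm moves only by the shell command python3 -m inch 'ROWS' [FORCE]. ROWS is JSON, a list of rows, each an object of numbers: "x", "y", "z": the shift along the tool's x, y, z in cm; "yaw": the turn about the tool's z in units of 5 degrees (1.0 is 5 degrees); "gripper": the gripper's target within -1 to 1 (fully open at 1, half-way at 0, shut at -1). A call has 1 to 12 rows; each row shifts and turns the commanded pose from where the row before left it, along the tool's axes as they then stand; what a row does not reach is not made up. A row lasts 1/12 s, in which the tool goes at most 41.7 mm and 7.16 degrees, less where a joint would pass 70% of its speed; a pose out of reach is approached as far as the arm can. A call is refused whole if a number of a shift passes 4.17 or a number of a turn 1, either way. A call with a gripper value outside its range is refused whole. The fingers move at their own pace and stop on an object; FORCE is the grip in N (left out, the last holds). Time passes only in rows, so rows that do not move let the fingers close. It gives the time, the measured TCP pose, the force and the opening at its end, in the units of the state.
- telemetry.state(): the state, without advancing time (a new reading comes with each control period).
- cams.grab_frame(name): name is "scene" or "side" or "wrist"; returns a dict with "pixels" (384x512x3 uint8, red, green, blue), "mtx" (3x3 intrinsics, pixels), "rvec" (rotation vector, rad) and "tvec" (3), from world to camera coordinates, as OpenCV has them. Camera axes: x right, y down, z forward; pixel columns grow to the right and rows downward; lengths in mm; the calibration is good to about 2 mm. A picture is of the moment at which its call begins. There is no depth.
- env.job_done(): hands the job in, once; it reports no verdict.
The state is a dict: "time_s": time; "qpos": joint angles; "qvel": joint speeds; "effort": joint torques, N m; "ee_pos": TCP position; "ee_rot": TCP orientation; "force": force on the tool from outside, world axes, zero at the start; "torque": the same for the moment, N m; "gripper_width": finger opening in mm.
Only numpy, scipy, OpenCV 4.12 (cv2) and the standard library are available. Lean on these libraries where they do the work, as an engineer would, in place of code of your own. Each camera call takes 0.05 s, during which the arm holds its last target. There are 200 camera calls.

TASK

Roll the steel cross-shaft over on its plate, without lifting it off, until it beds down on its flat and the copper rivet stands straight up. Then lift the two look-alike rivet snaps clear of the counter in turn to feel which is the heavier, and stand the lighter one back upright on the bare counter. Finish still holding the heavier snap upright with its cup end down, centred over the rivet and about a finger's breadth (15 mm) above its tip without touching it; do not let go, tip neither snap over and leave the other things on the counter where they are.

Things in the scene. Friction and masses are not known exactly. Their poses are not given: they have to be found in the camera images.
- plate: flat steel bolster plate, 180 (x) by 190 (y) by 12 mm thick, fixed on the counter; origin at the centre of its underside, its own x and y along its sides, z up. The shaft lies on it
- shaft_center (a point): centre of the loose steel cross-shaft (0.7 kg): 32 mm diameter over 100 mm, plus a 21 mm journal 18 mm long at each end. The point is on its axis, half-way along, 16 mm above the plate's top while it lies on its round side; y along the shaft, z along the rivet's shank. Pushed slowly across its axis, low on its round side, it rolls and soon comes to rest; pushed high up it may bind
- shaft_flat (a point): middle of the flat, 16 mm wide, milled along the whole shaft opposite the shank, 13.9 mm from the axis (the rivet's head is flush in it). After about 78 to 135 degrees of rolling, 22 to 38 mm of travel away from the side the shank leans to, the shaft drops on to the flat by itself, shank straight up, and then stands firm
- rivet_tip (a point): end of the copper rivet's shank, 12 mm diameter, at the middle of the shaft, 16 mm proud of the round surface and 32 mm from the axis; axes as for the shaft. At the start it leans down, about 108 degrees from straight up, roughly towards the robot, its edge almost on the plate. With the shaft on its flat the tip is 58 mm above the counter
- snap_a_center (a point): one of two look-alike bright steel rivet snaps: upright round punch 84 mm tall, 32 mm diameter from 30 to 79 mm above its foot, 26 mm at the foot, where the cup is. One is solid, the other bored out and at least a fifth lighter (both 0.28 to 0.58 kg). It stands on the counter, cup down, left or right of the plate. The point is on its axis, 42 mm above the foot; z is up
- snap_b_center (a point): the other rivet snap, same shape and size, standing on the other side of the plate; point and axes as for the first. The heavier may stand on either side
- snap_a_cup (a point): centre of the first snap's foot (cup end), 42 mm below its centre
- snap_b_cup (a point): centre of the second snap's foot (cup end), 42 mm below its centre
- gauge: bystander: stepped brass rivet gauge block, 75 by 32 by 36 mm tall; origin under its centre
- dish: bystander: olive-drab tin dish of copper rivets, 110 mm across, about 40 mm tall; origin under its centre
- hammer: bystander: ball-peen hammer lying flat behind the plate, 90 mm head, 290 mm handle along its -y, 29 mm tall; origin under its head
- dolly: bystander: bucking dolly, cast block 58 by 42 mm, 44 mm tall; origin under its centre
- drift: bystander: drift punch lying down, 115 mm long, 14 mm thick; origin under it near its middle
- clamp: bystander: C-clamp lying flat, about 80 by 150 mm, 20 mm tall; origin under it
- oiler: bystander: pump oiler, 72 mm diameter, spout up to 160 mm tall; origin under its centre
Mind the look-alikes: they are no part of the job. Leave any green look-alike of the part that bears snap_b_center alone. What is shaped like the part that bears snap_a_center but pink or purple is not meant.

How it is judged (in metres and radians):
On the way, in this order (a step that is already met when the one before it is completed fails the run):
1. the shaft lies bedded on its flat on the plate, rivet straight up (angle between shaft_center's own z axis and vertical below 0.12 rad and z of shaft_center in the frame of plate between 0.023 and 0.029 m), for 0.3 s.
2. the lighter snap is lifted clear in the fingers, while the heavier stands (pressing on the counter with over 4.1 N) (((height (world z) of snap_a_cup above 0.015 m and contact force between snap_a and the fingers above 0.5 N and height (world z) of snap_b_cup below 0.004 m and angle between snap_b_center's own z axis and vertical below 0.08 rad and contact force between snap_b and the fingers below 0.1 N and contact force between snap_b and anything else above 4.1 N) or (height (world z) of snap_b_cup above 0.015 m and contact force between snap_b and the fingers above 0.5 N and height (world z) of snap_a_cup below 0.004 m and angle between snap_a_center's own z axis and vertical below 0.08 rad and contact force between snap_a and the fingers below 0.1 N and contact force between snap_a and anything else above 4.1 N))), for 0.2 s.
3. the lighter snap (under 4.1 N) stands upright on the counter again, let go (((height (world z) of snap_a_cup below 0.004 m and angle between snap_a_center's own z axis and vertical below 0.08 rad and contact force between snap_a and the fingers below 0.1 N and contact force between snap_a and anything else below 4.1 N) or (height (world z) of snap_b_cup below 0.004 m and angle between snap_b_center's own z axis and vertical below 0.08 rad and contact force between snap_b and the fingers below 0.1 N and contact force between snap_b and anything else below 4.1 N))), for 0.2 s.
4. the heavier snap is lifted clear in the fingers, while the lighter stands on the counter (((height (world z) of snap_a_cup above 0.015 m and contact force between snap_a and the fingers above 0.5 N and height (world z) of snap_b_cup below 0.004 m and angle between snap_b_center's own z axis and vertical below 0.08 rad and contact force between snap_b and the fingers below 0.1 N and contact force between snap_b and anything else below 4.1 N) or (height (world z) of snap_b_cup above 0.015 m and contact force between snap_b and the fingers above 0.5 N and height (world z) of snap_a_cup below 0.004 m and angle between snap_a_center's own z axis and vertical below 0.08 rad and contact force between snap_a and the fingers below 0.1 N and contact force between snap_a and anything else below 4.1 N))), for 0.2 s.
At the end, for the whole second after the job is handed in: shaft on its flat on the plate, rivet within 0.12 rad of vertical; heavier snap held still, upright within 0.15 rad, cup down, within 9 mm of the rivet sideways and 4 to 35 mm above its tip, clear of it; lighter snap upright on the bare counter, let go (all of step 1 and linear speed of shaft below 0.02 m/s and ((height (world z) of snap_b_cup below 0.004 m and angle between snap_b_center's own z axis and vertical below 0.08 rad and contact force between snap_b and the fingers below 0.1 N and contact force between snap_b and anything else below 4.1 N and contact force between snap_a and the fingers above 1 N and contact force between snap_a and shaft below 0.05 N and angle between snap_a_center's own z axis and vertical below 0.15 rad and horizontal distance between snap_a_cup and rivet_tip below 0.009 m and z of snap_a_cup in the frame of rivet_tip between 0.004 and 0.035 m and linear speed of snap_a below 0.02 m/s) or (height (world z) of snap_a_cup below 0.004 m and angle between snap_a_center's own z axis and vertical below 0.08 rad and contact force between snap_a and the fingers below 0.1 N and contact force between snap_a and anything else below 4.1 N and contact force between snap_b and the fingers above 1 N and contact force between snap_b and shaft below 0.05 N and angle between snap_b_center's own z axis and vertical below 0.15 rad and horizontal distance between snap_b_cup and rivet_tip below 0.009 m and z of snap_b_cup in the frame of rivet_tip between 0.004 and 0.035 m and linear speed of snap_b below 0.02 m/s))); the arm keeps its last pose, push and grip.
It fails at once if the shaft is lifted off the plate or rolled off it (z of shaft_center in the frame of plate above 0.04 m or z of shaft_center in the frame of plate below 0.022 m).
It fails at once if a snap is tipped over (angle between any of snap_a_center, snap_b_center's own z axis and vertical above 0.7 rad).
It fails at once if a bystander is pushed more than 30 mm from its place (distance of any of gauge, dish, hammer, dolly, drift, clamp, oiler from where it was at the start of the episode above 0.03 m).
It also fails if it takes over 72 s, if anything falls off the work surface, if the arm or the gripper's body presses on something with over 40 N, if the wrist force passes 120 N, or if a joint passes its speed limit or range.

## Working session

There is one attempt and no reset: what is moved stays moved. The work goes in short steps, Python scripts to look and compute and a shell command to move; the robot and the scene stay as the last step left them, time stands still between calls to the robot, and variables do not carry over. Pictures are saved under pics/ and viewed, about 8 in all and at most 12, crops included, and the job is handed in when it is done.

```bash
mkdir -p pics; cat > h.py <<'E'
import numpy as np, cv2
from workcell import telemetry, cams, env
def grab(n,f):
    d=cams.grab_frame(n); cv2.imwrite(f'pics/{f}.png',d['pixels'][:,:,::-1]); np.savez(f'pics/{f}.npz',**d); return d
def ray(d,u,v):
    R=cv2.Rodrigues(np.array(d['rvec'],float))[0]; t=np.array(d['tvec'],float).ravel()
    c=-R.T@t; p=R.T@np.linalg.inv(d['mtx'])@[u,v,1]; return c,p
def at(d,u,v,z):
    c,p=ray(d,u,v); return c+p*(z-c[2])/p[2]
def pix(d,P):
    return cv2.projectPoints(np.array(P,float).reshape(-1,1,3),np.array(d['rvec'],float),np.array(d['tvec'],float),np.array(d['mtx'],float),None)[0].reshape(-1,2)
def tri(obs):
    A=np.zeros((3,3));b=np.zeros(3)
    for d,u,v in obs:
        c,p=ray(d,u,v);p/=np.linalg.norm(p);M=np.eye(3)-np.outer(p,p);A+=M;b+=M@c
    return np.linalg.solve(A,b)
def ld(f): return dict(np.load(f'pics/{f}.npz'))
E
python3 - <<'E'
from h import *
a=grab('scene','s0');b=grab('side','d0');
for n,d in(('s',a),('d',b)):
    c,p=ray(d,256,192);print(n,c,p)
i=[cv2.resize(x['pixels'][:,:,::-1],(800,600),interpolation=cv2.INTER_CUBIC) for x in(a,b)]
cv2.imwrite('pics/s0b.png',i[0]);cv2.imwrite('pics/d0b.png',i[1])
print(telemetry.state())
E
```

```text
s [1184.93831739 -368.86347882  627.50320094] [-0.66640865  0.40328063 -0.62713573]
d [-152.20084681 -662.30515136  691.4303214 ] [ 0.61742198  0.56776784 -0.54476667]
{'time_s': 0.1, 'qpos': array([-1.14548623e+00,  1.83455458e+01,  8.96988926e+01,  2.09564776e-03,
        7.20423473e+01, -1.14986617e+00]), 'qvel': array([-0.08384301, -0.04210071, -0.29841685, -0.09999406,  0.01432599,
        0.07381262]), 'effort': array([ 5.01049108e-04, -4.13330913e+01, -2.32510239e+01,  7.29743019e-02,
        4.21804120e-02, -4.88014211e-05]), 'ee_pos': array([5.74592219e+02, 2.41451674e-02, 2.35232247e+02]), 'ee_rot': array([-1.79913272e+02, -3.73375781e-03,  9.00037295e+01]), 'force': array([-0.04145698,  0.17609044,  0.05033143]), 'torque': array([ 0.02490666,  0.04392825, -0.02782177]), 'gripper_width': 91.05718489778397}
```

View pics/s0b.png

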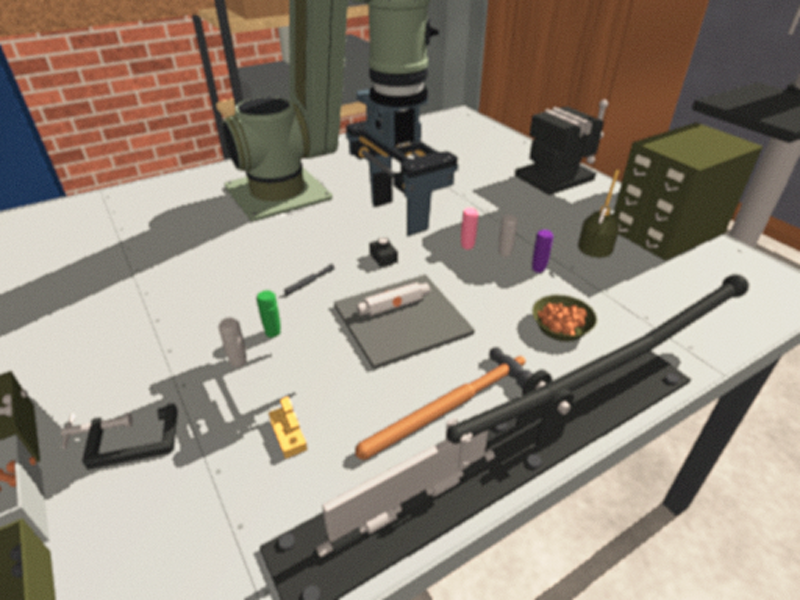

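View pics/d0b.png

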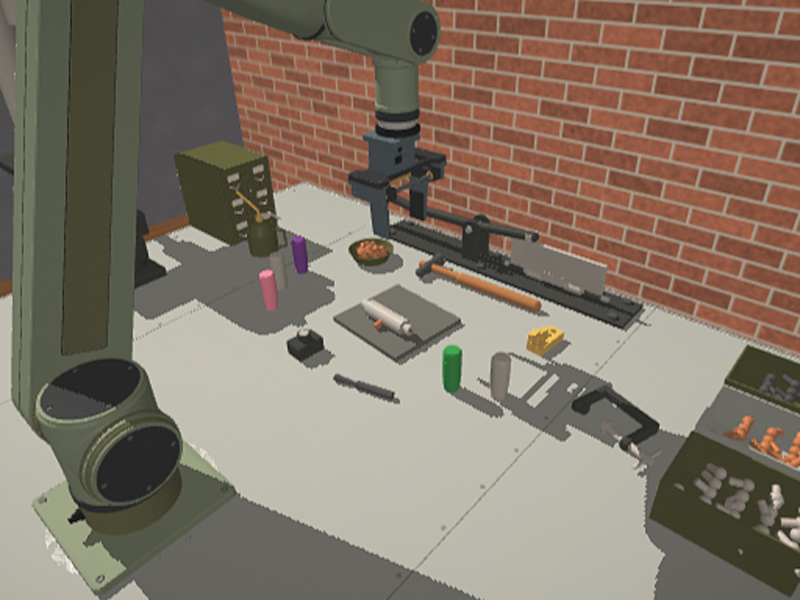

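Scene picture (800×600): the shaft is at (393,300) on the plate. The grey cylinders are at (232,343) and (508,235), green at (270,313), pink at (470,229) and purple at (543,250). Side picture: greys at (500,377) and (278,271), shaft at (387,317) with the rivet at (379,324). The greys are the bright steel snaps; the coloured ones are look-alikes.

```bash
python3 - <<'E'
from h import *
a=ld('s0');b=ld('d0');k=.64
def p(n,s,d): print(n,tri([(a,s[0]*k,s[1]*k),(b,d[0]*k,d[1]*k)]).round(1))
p('greyR top',(230,324),(501,356));p('greyL top',(508,219),(279,256))
p('green top',(267,296),(453,350));p('pink top',(470,213),(267,274));p('purple top',(544,235),(299,240))
for n,s,d in(('greyR',(236,364),(499,397)),('greyL',(507,253),(279,287)),('green',(273,333),(452,388)),('pink',(469,246),(270,307)),('purple',(540,270),(301,270))):
    print(n,'foot',at(a,s[0]*k,s[1]*k,0)[:2].round(),at(b,d[0]*k,d[1]*k,0)[:2].round())
print('plate scene',[at(a,u*k,v*k,12)[:2].round(1) for u,v in((335,304),(423,277),(473,326),(376,361))])
print('plate side',[at(b,u*k,v*k,12)[:2].round(1) for u,v in((398,287),(461,320),(400,355),(334,319))])
def crop(d,u,v,w,h,f): 
    c=d['pixels'][v:v+h,u:u+w,::-1]; return cv2.resize(c,(400,300) if f is None else f,interpolation=cv2.INTER_CUBIC)
o=np.vstack([np.hstack([crop(a,205,165,112,84,None),crop(b,205,175,112,84,None)]),np.hstack([crop(a,130,150,112,84,None),crop(a,280,120,112,84,None)])])
cv2.imwrite('pics/c0.png',o)
E
```

```text
greyR top [ 517.9 -268.1   82. ]
greyL top [502.4 292.9  82.7]
green top [ 481.6 -196.1   81. ]
pink top [438.3 249.9  80.4]
purple top [579.8 316.9  81. ]
greyR foot [ 519. -276.] [ 512. -273.]
greyL foot [503. 303.] [498. 305.]
green foot [ 480. -198.] [ 479. -198.]
pink foot [440. 253.] [434. 255.]
purple foot [584. 320.] [580. 325.]
plate scene [array([479.1, -78.3]), array([494.3, 100.9]), array([657.2,  96. ]), array([642.8, -86.2])]
plate side [array([654.1,  83.9]), array([640.6, -97.2]), array([478.6, -78.1]), array([480.2, 102.1])]
```

View pics/c0.png

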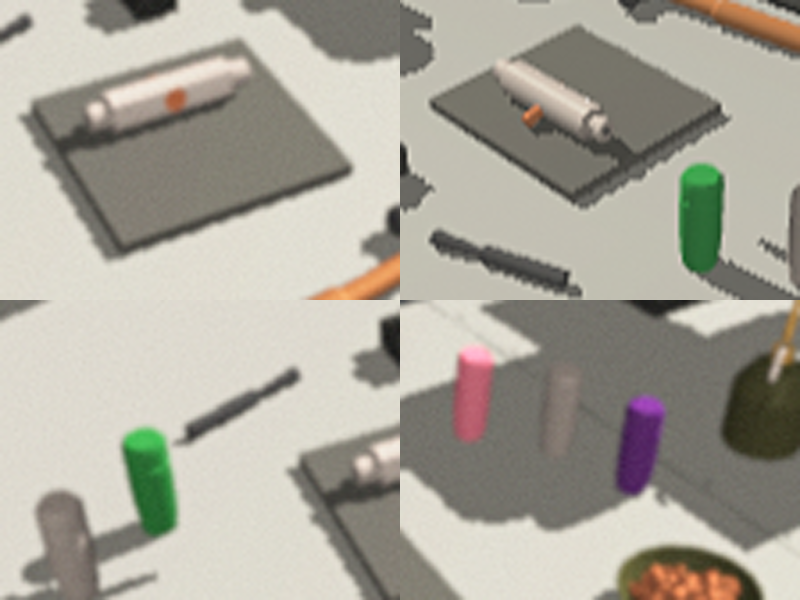

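Scene crop: the shaft runs from the left journal (97,117) to the right journal (243,68). Side crop: the rivet at (533,115) points towards the robot. The grey snaps are uncoloured; green stands beside the right one, and pink and purple flank the left one.

```bash
python3 - <<'E'
from h import *
a=ld('s0');b=ld('d0');q=112/400
A=lambda u,v:(205+u*q,165+v*q); B=lambda u,v:(205+(u-400)*q,175+v*q)
for n,s,d in(('endR',(93,116),(602,129)),('endL',(249,68),(499,67))):
    print(n,tri([(a,*A(*s)),(b,*B(*d))]).round(1),at(a,*A(*s),28).round(1),at(b,*B(*d),28).round(1))
print('rivet side',at(b,*B(532,116),18).round(1))
k=.64
print('oiler',at(a,598*k,248*k,0).round(),at(b,263*k,250*k,0).round())
print('dolly',at(b,306*k,350*k,0).round(),'drift',at(b,335*k,380*k,0).round(),at(b,397*k,400*k,0).round())
E
python3 -m inch '[{"yaw":1,"gripper":0.32},{"yaw":1},{"yaw":1},{"yaw":1},{"yaw":1},{"yaw":1},{"yaw":1},{"yaw":1},{"yaw":1},{"yaw":1},{"yaw":1},{"yaw":1}]' 20
```

```text
endR [532.3 -53.1  27.8] [532.4 -53.1  28. ] [532.  -53.4  28. ]
endL [544.9  80.7  27.6] [545.2  80.6  28. ] [544.4  80.   28. ]
rivet side [518.1  14.8  18. ]
oiler [589. 477.   0.] [585. 477.   0.]
dolly [386.  81.   0.] drift [362. -26.   0.] [ 395. -145.    0.]invalid input
```

```bash
python3 -m inch '[{"x":0,"y":0,"z":0,"yaw":1,"gripper":0.32},{"x":0,"y":0,"z":0,"yaw":1,"gripper":0.32},{"x":0,"y":0,"z":0,"yaw":1,"gripper":0.32},{"x":0,"y":0,"z":0,"yaw":1,"gripper":0.32},{"x":0,"y":0,"z":0,"yaw":1,"gripper":0.32},{"x":0,"y":0,"z":0,"yaw":1,"gripper":0.32},{"x":0,"y":0,"z":0,"yaw":1,"gripper":0.32},{"x":0,"y":0,"z":0,"yaw":1,"gripper":0.32},{"x":0,"y":0,"z":0,"yaw":1,"gripper":0.32},{"x":0,"y":0,"z":0,"yaw":1,"gripper":0.32},{"x":0,"y":0,"z":0,"yaw":1,"gripper":0.32},{"x":0,"y":0,"z":0,"yaw":1,"gripper":0.32}]' 20
```

```text
time_s: 1.1
ee_pos: [574.7, 0.0, 235.5]
ee_rot: [-180.0, 0.1, 29.8]
force: [0.9, -0.1, 0.5]
gripper_width: 60.0
```

```bash
python3 -m inch '[{"x":0,"y":0,"z":0,"yaw":1,"gripper":0.32},{"x":0,"y":0,"z":0,"yaw":1,"gripper":0.32},{"x":0,"y":0,"z":0,"yaw":1,"gripper":0.32},{"x":0,"y":0,"z":0,"yaw":1,"gripper":0.32},{"x":0,"y":0,"z":0,"yaw":1,"gripper":0.32},{"x":0,"y":0,"z":0,"yaw":1,"gripper":0.32},{"x":0,"y":0,"z":0,"yaw":1,"gripper":0.32},{"x":-2,"y":-0.2,"z":2,"yaw":0,"gripper":0.32},{"x":-2,"y":-0.2,"z":2,"yaw":0,"gripper":0.32},{"x":-2,"y":-0.2,"z":3,"yaw":0,"gripper":0.32},{"x":-2.3,"y":-0.4,"z":3,"yaw":0,"gripper":0.32},{"x":0,"y":0,"z":3,"yaw":0,"gripper":0.32}]' 20
python3 -c "
from h import *
d=grab('wrist','w1');cv2.imwrite('pics/w1b.png',cv2.resize(d['pixels'][:,:,::-1],(512,384)))
print(pix(d,[[538.6,13.7,28],[532.3,-53.1,28],[544.9,80.7,28]]))"
```

```text
time_s: 2.1
ee_pos: [488.2, 17.8, 104.6]
ee_rot: [180.0, 0.3, -5.0]
force: [0.1, -0.1, -0.1]
gripper_width: 59.9
[[257.94458429 140.57860502]
 [349.64945446 141.2186909 ]
 [165.9053816  139.96206233]]
```

View pics/w1b.png

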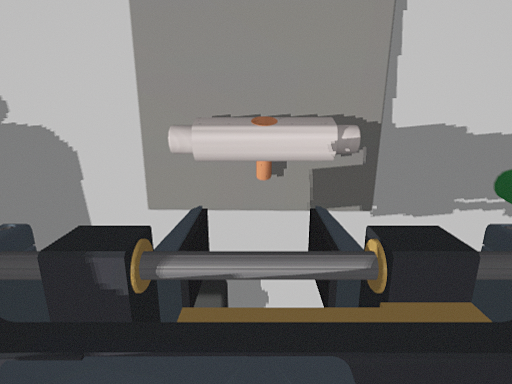

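The wrist view shows the shaft axis from (170,138) to (360,140). The rivet shank is at (264,170), between the fingers at 207 and 315. I'll go down.

```bash
python3 -m inch '[{"x":0,"y":0.1,"z":2,"yaw":0,"gripper":0.32},{"x":0,"y":0.1,"z":2,"yaw":0,"gripper":0.32},{"x":0,"y":0,"z":1.5,"yaw":0,"gripper":0.32},{"x":0,"y":0,"z":0.8,"yaw":0,"gripper":0.32},{"x":0,"y":0,"z":0,"yaw":0,"gripper":0.32},{"x":0,"y":0,"z":0,"yaw":0,"gripper":0.32}]' 20
```

```text
time_s: 2.65
ee_pos: [493.7, 15.2, 43.4]
ee_rot: [-180.0, -0.0, -5.0]
force: [-0.0, 0.2, 0.8]
gripper_width: 60.4
```

```bash
python3 -m inch '[{"x":0.2,"y":0,"z":0.2,"yaw":0,"gripper":0.32},{"x":0.2,"y":0,"z":0,"yaw":0,"gripper":0.32},{"x":0.2,"y":0,"z":0,"yaw":0,"gripper":0.32},{"x":0.2,"y":0,"z":0,"yaw":0,"gripper":0.32},{"x":0.2,"y":0,"z":0,"yaw":0,"gripper":0.32},{"x":0.2,"y":0,"z":0,"yaw":0,"gripper":0.32},{"x":0.2,"y":0,"z":0,"yaw":0,"gripper":0.32},{"x":0.2,"y":0,"z":0,"yaw":0,"gripper":0.32},{"x":0.2,"y":0,"z":0,"yaw":0,"gripper":0.32},{"x":0.2,"y":0,"z":0,"yaw":0,"gripper":0.32},{"x":0.2,"y":0,"z":0,"yaw":0,"gripper":0.32},{"x":0.2,"y":0,"z":0,"yaw":0,"gripper":0.32}]' 20
python3 -c "
from h import *
a=grab('side','d2');b=grab('wrist','w2')
o=np.hstack([cv2.resize(a['pixels'][170:266,200:328,::-1],(400,300),interpolation=2),cv2.resize(b['pixels'][:,:,::-1],(400,300))]);cv2.imwrite('pics/c2.png',o)"
```

```text
time_s: 3.65
ee_pos: [517.4, 13.1, 41.0]
ee_rot: [-180.0, -0.0, -5.0]
force: [0.1, 0.4, -0.0]
gripper_width: 60.4
```

View pics/c2.png

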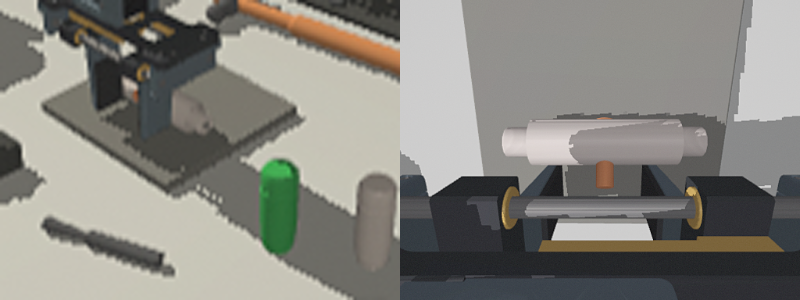

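The shaft is rolling, about 11 mm so far, and the rivet stays between the fingers. I'll continue slowly.

```bash
python3 -m inch '[{"x":0.15,"y":0,"z":0,"yaw":0,"gripper":0.32},{"x":0.15,"y":0,"z":0,"yaw":0,"gripper":0.32},{"x":0.15,"y":0,"z":0,"yaw":0,"gripper":0.32},{"x":0.15,"y":0,"z":0,"yaw":0,"gripper":0.32},{"x":0.15,"y":0,"z":0,"yaw":0,"gripper":0.32},{"x":0.15,"y":0,"z":0,"yaw":0,"gripper":0.32},{"x":0.15,"y":0,"z":0,"yaw":0,"gripper":0.32},{"x":0.15,"y":0,"z":0,"yaw":0,"gripper":0.32},{"x":0.1,"y":0,"z":0,"yaw":0,"gripper":0.32},{"x":0,"y":0,"z":0,"yaw":0,"gripper":0.32},{"x":0,"y":0,"z":0,"yaw":0,"gripper":0.32},{"x":0,"y":0,"z":0,"yaw":0,"gripper":0.32}]' 20
python3 -c "
from h import *
a=grab('side','d3');b=grab('wrist','w3')
o=np.hstack([cv2.resize(a['pixels'][170:266,200:328,::-1],(400,300),interpolation=2),cv2.resize(b['pixels'][:,:,::-1],(400,300))]);cv2.imwrite('pics/c3.png',o)"
```

```text
time_s: 4.75
ee_pos: [529.8, 12.0, 40.9]
ee_rot: [-180.0, 0.0, -5.0]
force: [0.6, -0.1, -0.2]
gripper_width: 60.0
```

View pics/c3.png

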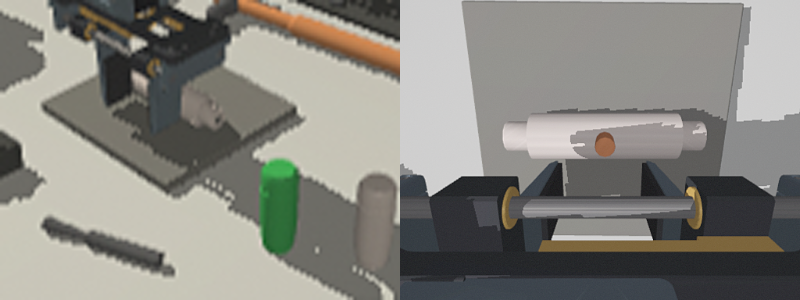

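In the wrist view the shaft has rolled well round: axis at v≈136, rivet tip at (605,145) in the crop. I'll estimate the lean from that.

```bash
python3 -c "
from h import *
b=ld('w3'); print('cam',ray(b,0,0)[0].round()); P=at(b,262,174,28);print('axis',P.round(1))
for cx in (560,562,564,566):
  for h,ths in ((28,(0,15,30,45,60)),(25.9,(0,))):
    for t in ths:
      r=np.radians(t);print(cx,h,t,pix(b,[[cx,9,h],[cx-32*np.sin(r),9,h+32*np.cos(r)]]).round().tolist())
"
```

```text
cam [603.   5. 189.]
axis [568.9   6.5  28. ]
560 28 0 [[259.0, 190.0], [259.0, 209.0]]
560 28 15 [[259.0, 190.0], [261.0, 225.0]]
560 28 30 [[259.0, 190.0], [262.0, 238.0]]
560 28 45 [[259.0, 190.0], [263.0, 246.0]]
560 28 60 [[259.0, 190.0], [264.0, 250.0]]
560 25.9 0 [[259.0, 189.0], [259.0, 207.0]]
562 28 0 [[259.0, 187.0], [259.0, 205.0]]
562 28 15 [[259.0, 187.0], [260.0, 221.0]]
562 28 30 [[259.0, 187.0], [262.0, 234.0]]
562 28 45 [[259.0, 187.0], [263.0, 242.0]]
562 28 60 [[259.0, 187.0], [263.0, 246.0]]
562 25.9 0 [[259.0, 186.0], [259.0, 203.0]]
564 28 0 [[258.0, 183.0], [258.0, 200.0]]
564 28 15 [[258.0, 183.0], [260.0, 217.0]]
564 28 30 [[258.0, 183.0], [261.0, 230.0]]
564 28 45 [[258.0, 183.0], [262.0, 239.0]]
564 28 60 [[258.0, 183.0], [263.0, 242.0]]
564 25.9 0 [[258.0, 182.0], [258.0, 199.0]]
566 28 0 [[258.0, 180.0], [258.0, 196.0]]
566 28 15 [[258.0, 180.0], [259.0, 213.0]]
566 28 30 [[258.0, 180.0], [261.0, 226.0]]
566 28 45 [[258.0, 180.0], [262.0, 235.0]]
566 28 60 [[258.0, 180.0], [263.0, 239.0]]
566 25.9 0 [[258.0, 179.0], [258.0, 195.0]]
```

This fits an upright rivet: the tip is about 11 px from the axis and the axis is 30 mm on. I'll back off, rise and check.

```bash
python3 -m inch '[{"x":-0.5,"y":0,"z":0,"yaw":0,"gripper":0.32},{"x":-1,"y":0,"z":0,"yaw":0,"gripper":0.32},{"x":-1.5,"y":0,"z":0,"yaw":0,"gripper":0.32},{"x":-2,"y":0,"z":-1,"yaw":0,"gripper":0.5},{"x":0,"y":0,"z":-3,"yaw":0,"gripper":0.5},{"x":0,"y":2,"z":-4,"yaw":0,"gripper":0.5},{"x":0,"y":4,"z":-4,"yaw":0,"gripper":0.5},{"x":0,"y":4,"z":-2,"yaw":0,"gripper":0.5},{"x":0,"y":4,"z":0,"yaw":0,"gripper":0.5},{"x":0,"y":4,"z":0,"yaw":0,"gripper":0.5},{"x":0,"y":4,"z":0,"yaw":0,"gripper":0.5},{"x":0,"y":2,"z":0,"yaw":0,"gripper":0.5}]' 35
python3 -c "
from h import *
a=grab('side','d4');b=grab('scene','s4');w=grab('wrist','w4')
A=pix(a,[[569,9,30]])[0].astype(int);B=pix(b,[[569,9,30]])[0].astype(int);print(A,B)
f=lambda d,c:cv2.resize(d['pixels'][c[1]-36:c[1]+36,c[0]-48:c[0]+48,::-1],(400,300),interpolation=2)
cv2.imwrite('pics/c4.png',np.vstack([np.hstack([f(a,A),f(b,B)]),np.hstack([cv2.resize(w['pixels'][:,:,::-1],(400,300)),cv2.resize(a['pixels'][:,:,::-1],(400,300))])]))
print(telemetry.state()['ee_pos'],telemetry.state()['force'])"
```

```text
time_s: 5.85
ee_pos: [459.0, -211.3, 166.5]
ee_rot: [179.9, -0.0, -5.1]
force: [0.2, 0.6, -0.3]
gripper_width: 68.6
[254 197] [257 196]
[ 459.21767073 -208.74418821  166.00128772] [ 0.66819028  0.78741743 -0.84121532]
```

View pics/c4.png

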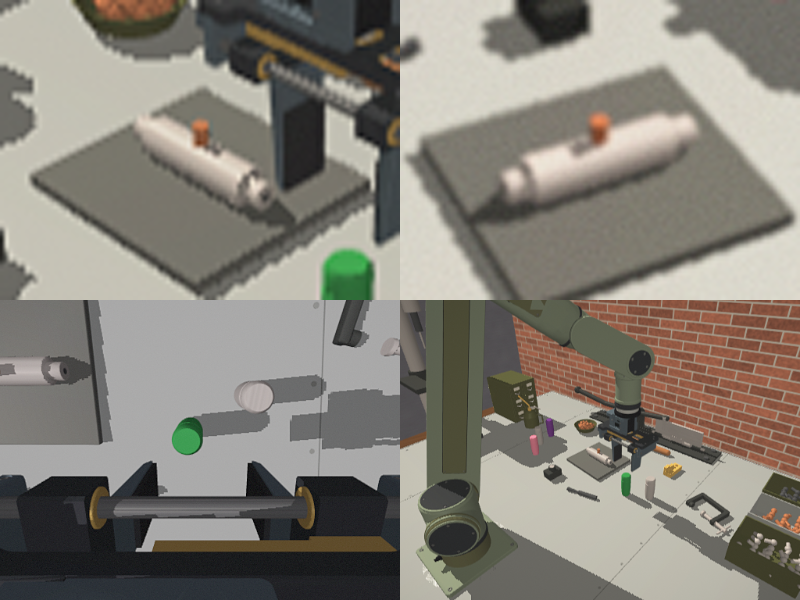

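The rivet stands upright in both crops: side (201,123), scene (599,117). The wrist view shows the grey snap's top at about (259,398), with green at (187,437).

```bash
python3 -c "
from h import *
a=ld('d4');b=ld('s4');w=ld('w4')
print('tip',tri([(a,254.2,190.5),(b,256.8,188)]).round(1),at(a,254.2,190.5,58).round(1),at(b,256.8,188,58).round(1))
print(ray(w,0,0)[0].round())
for z in(79,84):print('greyR top',at(w,331,125,z).round(1))
print('green',at(w,241,174,84).round(1), pix(w,[[518,-269,84],[516,-274,0],[481.6,-196.5,84]]).round())"
```

```text
tip [567.6   7.2  58.9] [568.5   7.9  58. ] [566.4   8.   58. ]
[ 532. -217.  314.]
greyR top [ 515.5 -271.    79. ]
greyR top [ 515.8 -269.9   84. ]
green [ 485.1 -199.5   84. ] [[330. 122.]
 [316. 120.]
 [238. 179.]]
```

```bash
python3 -m inch '[{"x":1,"y":1,"z":0,"yaw":0,"gripper":0.4},{"x":2,"y":2,"z":0.5,"yaw":0,"gripper":0.4},{"x":2,"y":2,"z":1.5,"yaw":0,"gripper":0.4},{"x":1.3,"y":0.6,"z":1.5,"yaw":0,"gripper":0.4},{"x":0,"y":0,"z":1,"yaw":0,"gripper":0.4},{"x":0,"y":0,"z":0,"yaw":0,"gripper":0.4},{"x":0,"y":0,"z":0,"yaw":0,"gripper":0.4},{"x":0,"y":0,"z":0,"yaw":0,"gripper":0.4}]' 35
python3 -c "
from h import *
w=grab('wrist','w5');a=grab('side','d5')
cv2.imwrite('pics/c5.png',np.hstack([cv2.resize(w['pixels'][:,:,::-1],(400,300)),cv2.resize(a['pixels'][180:276,260:388,::-1],(400,300))]))
p=telemetry.state()['ee_pos'];print(p)
print(pix(w,[[516.5,-270,84],[516.5,-270,0]]))"
```

```text
time_s: 6.67
ee_pos: [517.8, -268.1, 121.9]
ee_rot: [-180.0, 0.0, -4.9]
force: [0.6, 0.1, -1.0]
gripper_width: 63.9
[ 518.22416902 -268.74875808  122.49036371]
[[261.40775197 226.95866997]
 [260.60058757 192.67854809]]
```

View pics/c5.png

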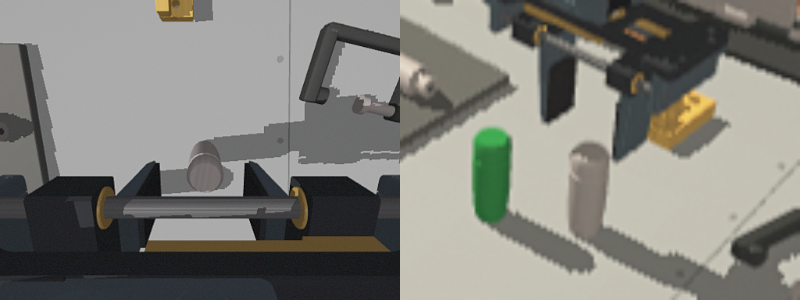

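The snap's top at (206,172) in the wrist crop lies midway between the fingers, about 2 mm from where I predicted. I'll go down, grip, lift and weigh.

```bash
python3 -m inch '[{"x":0,"y":0.1,"z":1,"yaw":0,"gripper":0.4},{"x":0,"y":0,"z":1.5,"yaw":0,"gripper":0.4},{"x":0,"y":0,"z":1.5,"yaw":0,"gripper":0.4},{"x":0,"y":0,"z":1.2,"yaw":0,"gripper":0.4},{"x":0,"y":0,"z":0.7,"yaw":0,"gripper":0.4},{"x":0,"y":0,"z":0,"yaw":0,"gripper":0.4},{"x":0,"y":0,"z":0,"yaw":0,"gripper":0.1},{"x":0,"y":0,"z":0,"yaw":0,"gripper":-0.1},{"x":0,"y":0,"z":0,"yaw":0,"gripper":-0.3},{"x":0,"y":0,"z":0,"yaw":0,"gripper":-0.5},{"x":0,"y":0,"z":0,"yaw":0,"gripper":-0.5},{"x":0,"y":0,"z":0,"yaw":0,"gripper":-0.5}]' 35
python3 -c "
from h import *
s=telemetry.state();print(s['force'],s['gripper_width'],s['ee_pos'])"
```

```text
time_s: 7.77
ee_pos: [518.5, -270.7, 62.9]
ee_rot: [180.0, -0.1, -5.0]
force: [-0.8, -1.0, 0.8]
gripper_width: 31.4
[-0.8222101 -0.9620416  0.842555 ] 31.35606369500448 [ 518.49917317 -270.67738304   62.85984334]
```

```bash
python3 -m inch '[{"x":0,"y":0,"z":-0.3,"yaw":0,"gripper":-0.5},{"x":0,"y":0,"z":-0.7,"yaw":0,"gripper":-0.5},{"x":0,"y":0,"z":-1,"yaw":0,"gripper":-0.5},{"x":0,"y":0,"z":-0.7,"yaw":0,"gripper":-0.5},{"x":0,"y":0,"z":-0.3,"yaw":0,"gripper":-0.5},{"x":0,"y":0,"z":0,"yaw":0,"gripper":-0.5},{"x":0,"y":0,"z":0,"yaw":0,"gripper":-0.5},{"x":0,"y":0,"z":0,"yaw":0,"gripper":-0.5},{"x":0,"y":0,"z":0,"yaw":0,"gripper":-0.5},{"x":0,"y":0,"z":0,"yaw":0,"gripper":-0.5}]' 35
for i in 1 2 3 4 5 6 7 8; do python3 -m inch '[{"x":0,"y":0,"z":0,"yaw":0,"gripper":-0.5}]' 35 | grep -E 'pos|force|width'; done
```

```text
time_s: 8.6
ee_pos: [518.0, -270.3, 91.9]
ee_rot: [-180.0, 0.0, -5.0]
force: [-0.9, 0.3, -2.5]
gripper_width: 31.2
ee_pos: [518.1, -270.4, 92.0]
force: [0.3, 0.4, -3.2]
gripper_width: 31.5
ee_pos: [518.1, -270.4, 92.1]
force: [-0.2, -0.2, -3.1]
gripper_width: 31.5
ee_pos: [518.2, -270.4, 92.2]
force: [0.1, 0.2, -3.5]
gripper_width: 31.2
ee_pos: [518.2, -270.4, 92.3]
force: [0.4, 0.0, -2.2]
gripper_width: 31.5
ee_pos: [518.2, -270.4, 92.3]
force: [-0.2, -1.1, -2.7]
gripper_width: 31.6
ee_pos: [518.2, -270.5, 92.4]
force: [-0.0, -0.2, -3.5]
gripper_width: 31.2
ee_pos: [518.2, -270.4, 92.3]
force: [0.4, 0.2, -3.4]
gripper_width: 31.5
ee_pos: [518.2, -270.4, 92.3]
force: [-0.7, 0.1, -4.2]
gripper_width: 31.3
```

The mean is about 3.2 N, under 4.1 N, so this is very likely the lighter snap. I'll set it back down where it stood.

```bash
python3 -m inch '[{"x":0,"y":0,"z":0.7,"yaw":0,"gripper":-0.5},{"x":0,"y":0,"z":0.9,"yaw":0,"gripper":-0.5},{"x":0,"y":0,"z":0.6,"yaw":0,"gripper":-0.5},{"x":0,"y":0,"z":0.4,"yaw":0,"gripper":-0.5},{"x":0,"y":0,"z":0.2,"yaw":0,"gripper":-0.5},{"x":0,"y":0,"z":0.1,"yaw":0,"gripper":-0.5},{"x":0,"y":0,"z":0.05,"yaw":0,"gripper":-0.5},{"x":0,"y":0,"z":0,"yaw":0,"gripper":-0.5},{"x":0,"y":0,"z":0,"yaw":0,"gripper":-0.5},{"x":0,"y":0,"z":0,"yaw":0,"gripper":-0.5}]' 35
for i in 1 2 3; do python3 -m inch '[{"x":0,"y":0,"z":0,"yaw":0,"gripper":-0.5}]' 35 | grep -E 'pos|force'; done
```

```text
time_s: 10.1
ee_pos: [518.6, -270.6, 63.0]
ee_rot: [180.0, -0.1, -5.0]
force: [0.2, -0.4, -3.4]
gripper_width: 31.9
ee_pos: [518.5, -270.6, 63.0]
force: [-0.4, 0.3, -3.3]
ee_pos: [518.4, -270.5, 62.9]
force: [-1.1, -0.4, -2.4]
ee_pos: [518.3, -270.5, 62.9]
force: [0.4, -0.1, -3.3]
```

```bash
for i in 1 2; do python3 -m inch '[{"x":0,"y":0,"z":0.04,"yaw":0,"gripper":-0.5},{"x":0,"y":0,"z":0,"yaw":0,"gripper":-0.5},{"x":0,"y":0,"z":0,"yaw":0,"gripper":-0.5},{"x":0,"y":0,"z":0,"yaw":0,"gripper":-0.5}]' 35 | grep -E 'pos|force'; done
```

```text
ee_pos: [518.4, -270.5, 62.9]
force: [-0.5, 0.5, 1.0]
ee_pos: [518.5, -270.5, 62.9]
force: [-1.1, 1.5, 5.6]
```

Contact. I'll open gently and rise straight up.

```bash
python3 -m inch '[{"x":0,"y":0,"z":-0.03,"yaw":0,"gripper":-0.2},{"x":0,"y":0,"z":0,"yaw":0,"gripper":0},{"x":0,"y":0,"z":0,"yaw":0,"gripper":0.2},{"x":0,"y":0,"z":0,"yaw":0,"gripper":0.4},{"x":0,"y":0,"z":0,"yaw":0,"gripper":0.4},{"x":0,"y":0,"z":0,"yaw":0,"gripper":0.4},{"x":0,"y":0,"z":-0.8,"yaw":0,"gripper":0.4},{"x":0,"y":0,"z":-2,"yaw":0,"gripper":0.4},{"x":0,"y":0,"z":-3,"yaw":0,"gripper":0.4},{"x":0,"y":0,"z":-4,"yaw":0,"gripper":0.4},{"x":0,"y":0,"z":-3,"yaw":0,"gripper":0.4},{"x":0,"y":0,"z":0,"yaw":0,"gripper":0.4}]' 35
python3 -c "
from h import *
a=grab('side','d6');b=grab('scene','s6')
A=pix(a,[[518,-270,42]])[0].astype(int);B=pix(b,[[518,-270,42]])[0].astype(int)
f=lambda d,c:cv2.resize(d['pixels'][c[1]-36:c[1]+36,c[0]-48:c[0]+48,::-1],(400,300),interpolation=2)
cv2.imwrite('pics/c6.png',np.hstack([f(a,A),f(b,B)]))"
```

```text
time_s: 12.02
ee_pos: [521.6, -272.2, 198.1]
ee_rot: [179.7, -0.8, -5.0]
force: [0.8, 0.2, 0.5]
gripper_width: 63.7
```

View pics/c6.png

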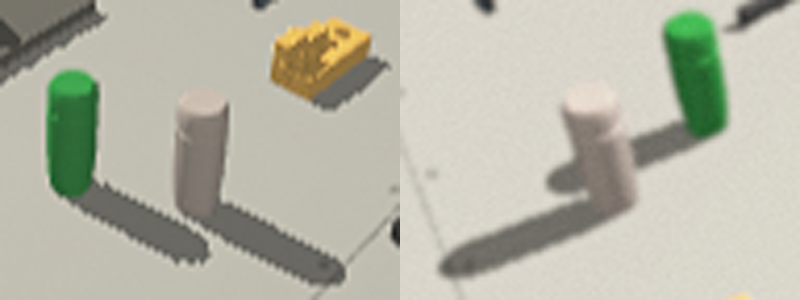

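The lighter snap stands upright at (201,150), beside the untouched green one. Now over to the left grey snap, flying high.

```bash
python3 -m inch '[{"x":-0.5,"y":-2,"z":0,"yaw":0,"gripper":0.4},{"x":-0.5,"y":-4,"z":0,"yaw":0,"gripper":0.4},{"x":-0.5,"y":-4,"z":0,"yaw":0,"gripper":0.4},{"x":-0.5,"y":-4,"z":0,"yaw":0,"gripper":0.4},{"x":-0.5,"y":-4,"z":0,"yaw":0,"gripper":0.4},{"x":-0.5,"y":-4,"z":0,"yaw":0,"gripper":0.4},{"x":-0.5,"y":-4,"z":0,"yaw":0,"gripper":0.4},{"x":-0.5,"y":-4,"z":0,"yaw":0,"gripper":0.4},{"x":-0.5,"y":-4,"z":0,"yaw":0,"gripper":0.4},{"x":-0.5,"y":-4,"z":0,"yaw":0,"gripper":0.4},{"x":-0.5,"y":-4,"z":0,"yaw":0,"gripper":0.4},{"x":-0.5,"y":-4,"z":0,"yaw":0,"gripper":0.4}]' 35
python3 -m inch '[{"x":-0.6,"y":-4,"z":0,"yaw":0,"gripper":0.4},{"x":0,"y":-3.5,"z":0,"yaw":0,"gripper":0.4},{"x":0,"y":-2.3,"z":1,"yaw":0,"gripper":0.4},{"x":0,"y":-0.5,"z":2,"yaw":0,"gripper":0.4},{"x":0,"y":0,"z":2,"yaw":0,"gripper":0.4},{"x":0,"y":0,"z":1,"yaw":0,"gripper":0.4},{"x":0,"y":0,"z":0.5,"yaw":0,"gripper":0.4},{"x":0,"y":0,"z":0,"yaw":0,"gripper":0.4},{"x":0,"y":0,"z":0,"yaw":0,"gripper":0.4}]' 35
python3 -c "
from h import *
w=grab('wrist','w7');a=grab('side','d7')
A=pix(a,[[502,296,60]])[0].astype(int);
cv2.imwrite('pics/c7.png',np.hstack([cv2.resize(w['pixels'][:,:,::-1],(512,384)),cv2.resize(a['pixels'][A[1]-48:A[1]+48,A[0]-36:A[0]+36,::-1],(288,384))]))
print(telemetry.state()['ee_pos'],telemetry.state()['force'],pix(w,[[502,296,84],[502,296,0]]),pix(w,[[518.5,-270.5,84]]))"
```

```text
time_s: 13.12
ee_pos: [497.0, 194.6, 188.8]
ee_rot: [179.9, 0.2, -5.0]
force: [1.1, -0.8, -0.2]
gripper_width: 63.8
time_s: 13.87
ee_pos: [501.8, 295.8, 125.5]
ee_rot: [180.0, -0.0, -5.0]
force: [-0.6, -0.1, 0.7]
gripper_width: 63.7
[502.28419499 296.09638945 126.40402264] [0.05824869 0.64015569 0.98920974] [[258.02633471 223.03091631]
 [258.17054169 190.26101523]] [[1186.60009155  120.47731307]]
```

View pics/c7.png

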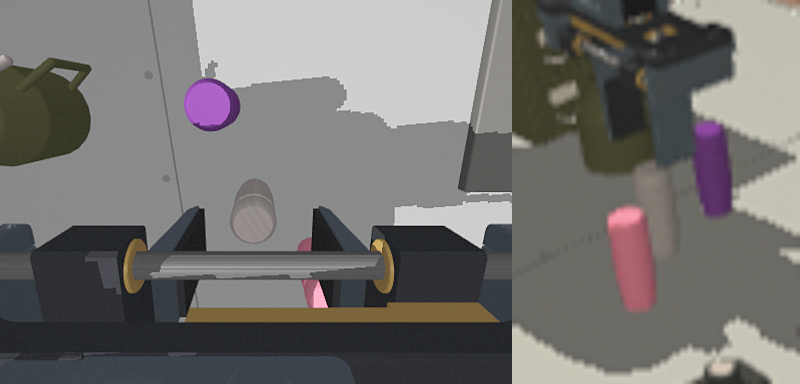

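The grey snap's top is at (252,222) and the finger midline at 259, so it sits about 3.5 mm towards +y. Pink and purple are clear. I'll correct, go down and grip.

```bash
python3 -m inch '[{"x":0,"y":-0.35,"z":1,"yaw":0,"gripper":0.4},{"x":0,"y":0,"z":1.5,"yaw":0,"gripper":0.4},{"x":0,"y":0,"z":1.5,"yaw":0,"gripper":0.4},{"x":0,"y":0,"z":1.5,"yaw":0,"gripper":0.4},{"x":0,"y":0,"z":0.8,"yaw":0,"gripper":0.4},{"x":0,"y":0,"z":0,"yaw":0,"gripper":0.4},{"x":0,"y":0,"z":0,"yaw":0,"gripper":0.1},{"x":0,"y":0,"z":0,"yaw":0,"gripper":-0.1},{"x":0,"y":0,"z":0,"yaw":0,"gripper":-0.3},{"x":0,"y":0,"z":0,"yaw":0,"gripper":-0.5},{"x":0,"y":0,"z":0,"yaw":0,"gripper":-0.5},{"x":0,"y":0,"z":0,"yaw":0,"gripper":-0.5}]' 40
python3 -m inch '[{"x":0,"y":0,"z":-0.3,"yaw":0,"gripper":-0.5},{"x":0,"y":0,"z":-0.7,"yaw":0,"gripper":-0.5},{"x":0,"y":0,"z":-1,"yaw":0,"gripper":-0.5},{"x":0,"y":0,"z":-0.7,"yaw":0,"gripper":-0.5},{"x":0,"y":0,"z":-0.3,"yaw":0,"gripper":-0.5},{"x":0,"y":0,"z":0,"yaw":0,"gripper":-0.5},{"x":0,"y":0,"z":0,"yaw":0,"gripper":-0.5},{"x":0,"y":0,"z":0,"yaw":0,"gripper":-0.5},{"x":0,"y":0,"z":0,"yaw":0,"gripper":-0.5},{"x":0,"y":0,"z":0,"yaw":0,"gripper":-0.5}]' 40
for i in 1 2 3 4 5 6; do python3 -m inch '[{"x":0,"y":0,"z":0,"yaw":0,"gripper":-0.5}]' 40 | grep -E 'pos|force|width'; done
```

```text
time_s: 14.97
ee_pos: [502.2, 299.7, 62.9]
ee_rot: [-180.0, -0.1, -5.0]
force: [-0.5, -0.1, 1.8]
gripper_width: 31.1
time_s: 15.8
ee_pos: [501.6, 299.5, 91.9]
ee_rot: [180.0, 0.0, -5.0]
force: [0.5, 0.8, -5.8]
gripper_width: 31.4
ee_pos: [501.7, 299.6, 92.0]
force: [-0.1, 0.3, -5.6]
gripper_width: 31.4
ee_pos: [501.8, 299.6, 92.1]
force: [-0.4, 1.6, -5.2]
gripper_width: 31.4
ee_pos: [501.8, 299.6, 92.2]
force: [0.5, -0.1, -4.8]
gripper_width: 31.4
ee_pos: [501.9, 299.6, 92.3]
force: [0.3, 0.2, -5.5]
gripper_width: 31.3
ee_pos: [501.9, 299.6, 92.3]
force: [0.7, 0.4, -5.4]
gripper_width: 31.7
ee_pos: [501.9, 299.7, 92.3]
force: [-0.4, -0.1, -5.7]
gripper_width: 31.4
```

It reads about 5.4 N, so this is the heavier one. I'll lift it and carry it over the rivet, high.

```bash
python3 -m inch '[{"x":0,"y":0,"z":-1.5,"yaw":0,"gripper":-0.5},{"x":0,"y":0,"z":-3,"yaw":0,"gripper":-0.5},{"x":0,"y":1,"z":-3,"yaw":0,"gripper":-0.5},{"x":0.8,"y":2.5,"z":-1.2,"yaw":0,"gripper":-0.5},{"x":1,"y":3.5,"z":0,"yaw":0,"gripper":-0.5},{"x":1.2,"y":3.5,"z":0,"yaw":0,"gripper":-0.5},{"x":1.2,"y":3.5,"z":0,"yaw":0,"gripper":-0.5},{"x":1.2,"y":3.5,"z":0,"yaw":0,"gripper":-0.5},{"x":1.2,"y":3.5,"z":0,"yaw":0,"gripper":-0.5},{"x":1.2,"y":3.5,"z":0,"yaw":0,"gripper":-0.5},{"x":0.9,"y":2.5,"z":0,"yaw":0,"gripper":-0.5},{"x":0.38,"y":1.5,"z":0,"yaw":0,"gripper":-0.5}]' 40
python3 -m inch '[{"x":0,"y":0,"z":0.8,"yaw":0,"gripper":-0.5},{"x":0,"y":0,"z":0.8,"yaw":0,"gripper":-0.5},{"x":0,"y":0,"z":0.8,"yaw":0,"gripper":-0.5},{"x":0,"y":0,"z":0.8,"yaw":0,"gripper":-0.5},{"x":0,"y":0,"z":0,"yaw":0,"gripper":-0.5},{"x":0,"y":0,"z":0,"yaw":0,"gripper":-0.5},{"x":0,"y":0,"z":0,"yaw":0,"gripper":-0.5}]' 40
python3 -c "
from h import *
a=grab('side','d8');b=grab('scene','s8')
f=lambda d,n:(lambda c:(print(n,c),cv2.resize(d['pixels'][c[1]-50:c[1]+46,c[0]-32:c[0]+32,::-1],(400,600),interpolation=2))[1])(pix(d,[[567.5,7.8,70]])[0].astype(int))
cv2.imwrite('pics/c8.png',np.hstack([f(a,'side'),f(b,'scene')]))
print(telemetry.state()['ee_pos'],telemetry.state()['force'],telemetry.state()['gripper_width'])"
```

```text
time_s: 17.3
ee_pos: [568.2, 4.5, 179.4]
ee_rot: [179.9, -0.1, -5.1]
force: [0.8, 0.3, -5.7]
gripper_width: 31.6
time_s: 17.88
ee_pos: [567.6, 8.5, 147.4]
ee_rot: [-180.0, -0.0, -4.9]
force: [0.4, 1.0, -5.1]
gripper_width: 31.0
side [253 187]
scene [256 184]
[567.84968488   8.24242588 147.81922529] [-0.49248601  0.73018615 -5.20773666] 31.52082159366338
```

View pics/c8.png

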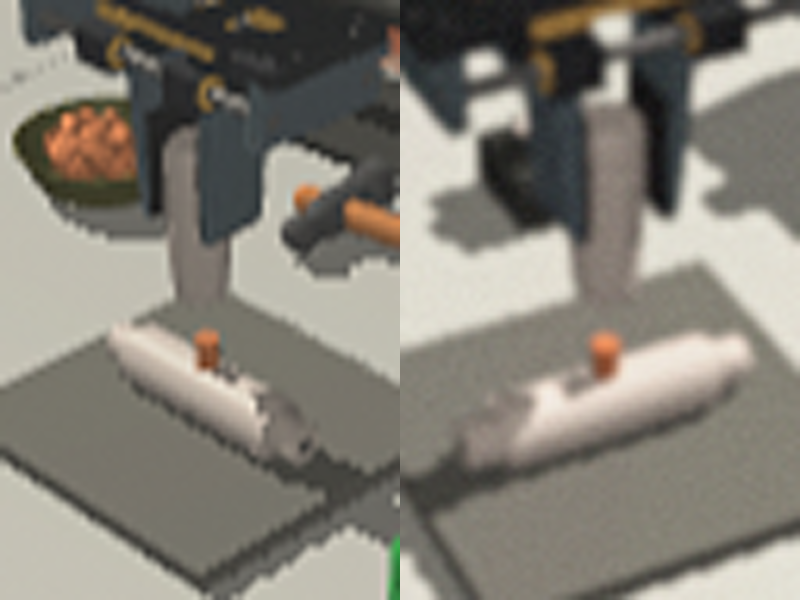

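Side crop: foot centre about (202,290), rivet tip (208,336). Scene crop: foot (606,292), rivet (605,344). I'll work out the small correction.

```bash
python3 -c "
from h import *
from scipy.optimize import least_squares
a=ld('d8');b=ld('s8');q=1/6.25
A=lambda u,v:(253-32+u*q,187-50+v*q);B=lambda u,v:(256-32+(u-400)*q,184-50+v*q)
tip=tri([(a,*A(208,336)),(b,*B(605,340))]);print('tip',tip.round(1))
# foot: use column only in both views, cup z 84.9
f=lambda p:[pix(a,[[p[0],p[1],84.9]])[0][0]-A(202,0)[0],pix(b,[[p[0],p[1],84.9]])[0][0]-B(606,0)[0]]
g=lambda p:[pix(a,[[p[0],p[1],58]])[0][0]-A(208,0)[0],pix(b,[[p[0],p[1],58]])[0][0]-B(605,0)[0]]
F=least_squares(f,[567,8]).x;G=least_squares(g,[567,8]).x;print('foot',F.round(1),'tip',G.round(1),'move',(G-F).round(1))
print(pix(a,[[*G,84.9],[*G,58]]).round(1),pix(b,[[*G,84.9],[*G,58]]).round(1))
"
```

```text
tip [567.8   7.   57.8]
foot [566.5   8.6] tip [568.   7.] move [ 1.5 -1.6]
[[254.  183.3]
 [254.3 190.7]] [[256.8 180.3]
 [256.8 188.4]]
```

```bash
python3 -m inch '[{"x":0.13,"y":0.13,"z":0,"yaw":0,"gripper":-0.5},{"x":0,"y":0,"z":0.3,"yaw":0,"gripper":-0.5},{"x":0,"y":0,"z":0.3,"yaw":0,"gripper":-0.5},{"x":0,"y":0,"z":0.3,"yaw":0,"gripper":-0.5},{"x":0,"y":0,"z":0.2,"yaw":0,"gripper":-0.5},{"x":0,"y":0,"z":0,"yaw":0,"gripper":-0.5},{"x":0,"y":0,"z":0,"yaw":0,"gripper":-0.5},{"x":0,"y":0,"z":0,"yaw":0,"gripper":-0.5},{"x":0,"y":0,"z":0,"yaw":0,"gripper":-0.5},{"x":0,"y":0,"z":0,"yaw":0,"gripper":-0.5},{"x":0,"y":0,"z":0,"yaw":0,"gripper":-0.5}]' 40
python3 -c "
from h import *
a=grab('side','d9');b=grab('scene','s9')
f=lambda d:(lambda c:cv2.resize(d['pixels'][c[1]-50:c[1]+46,c[0]-32:c[0]+32,::-1],(400,600),interpolation=2))(pix(d,[[567.5,7.8,70]])[0].astype(int))
cv2.imwrite('pics/c9.png',np.hstack([f(a),f(b)]))
print(telemetry.state()['ee_pos'],telemetry.state()['force'],telemetry.state()['gripper_width'])"
```

```text
time_s: 18.9
ee_pos: [568.7, 6.4, 136.5]
ee_rot: [-180.0, -0.0, -5.0]
force: [-0.4, 0.0, -4.9]
gripper_width: 31.2
[568.68704397   6.41795716 136.43514198] [-0.48391581  0.07162237 -5.79364862] 31.616558587198
```

View pics/c9.png

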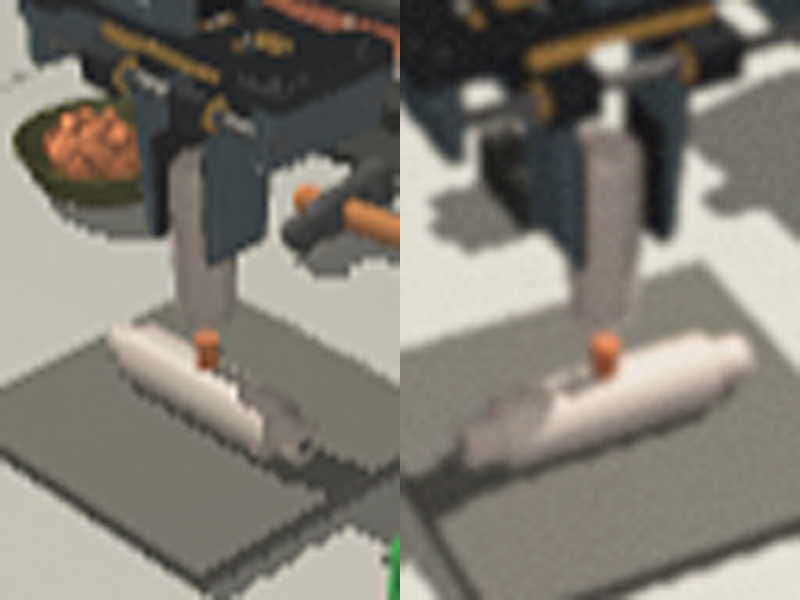

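The snap's foot (side u≈207, scene u≈605) is centred over the rivet (208, 605), with a clear gap. I'm handing in.

```bash
python3 -c "
from workcell import env
print(env.job_done())"
```

```text
the job is handed in; nothing more can be done
None
```

The job is handed in at about 19 s on the robot's clock, well under the 72 s limit. It reports no verdict, so the results below are my own checks.

- **Shaft:** I rolled it about 30 mm away from the robot with the half-open fingers straddling the rivet. It dropped onto its flat, and two cameras showed the rivet straight up with its tip at about (568, 7, 58) mm.
- **Lighter snap:** The right-hand grey one (y ≈ −270 mm) read about 3.2 N when lifted. I stood it back on the counter where it was and let go; a picture confirmed it upright, with the green look-alike beside it still in place.
- **Heavier snap:** The left-hand grey one read about 5.4 N. It is still held cup down with a 40 N grip. Its foot is about 15.5 mm above the rivet tip, worked out from the tool height. Both camera views agree it is centred to within about 2 mm, and a gap is visible.

No check failed. The only disagreements were camera offsets of 2 to 4 mm, which I corrected at the grasps and over the rivet. I did not take a final picture of the other things on the counter, but no unexpected contact force showed up.

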